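# Take the sample tin off the lock hook and set it on the balance

### The arm

A 6-joint arm with a two-finger parallel gripper is mounted at the origin on the work surface. World frame = base frame: x ahead of the robot, y to its left, z up, the work surface at z = 0. Lengths are in m, angles in rad, forces in N, time in s.
With the tool pointing down it reaches from about 0.3 to 0.875 m from the base axis. Payload 6.4 kg.
Tool frame: the origin (TCP) lies on the mounting face of the last link; the fingertips stand 173 mm ahead of it and the grasp point (between the pads) lies 155 mm ahead of it (ctrl.tip_reach is the distance from the TCP to the fingertips, in m); z points along the fingers, y is the line along which they close (so a half turn about z gives the same grasp; the last joint's range is limited). The gripper opens to 85 mm and grips with 20 to 120 N. Pads are 22 mm wide; open, the fingers measure 114 mm over their backs; the gripper's body (76 mm by 85 mm) begins 54 mm behind the grasp point. The pads swing forward as they close: fully open they stand 13 mm farther back than shut.
Start: joints at [1.096, 0.181, 1.607, -0, 1.354, -0.206], TCP at [0.153, 0.554, 0.405] pointing down, gripper open.
Joint ranges: [-2.99, 2.99], [-0.89, 2.07], [0.3, 2.58], [-1.14, 4.28], [0, 2.63], [-3.12, 3.12]. Speed limits (rad/s): [2.57, 2.57, 3.01, 3.14, 3.14, 3.14].

### API

Orientations are given as a unit quaternion [w, x, y, z].
In Python, from bench import ctrl gives the robot as it stands.
- The arm moves only by the shell command python3 -m pendant 'ROWS'. ROWS is JSON, a list that holds one entry, the list of rows, each a list of 7 numbers: the opening, from 0 (shut) to 1 (fully open), then the shift along the tool's x, y, z in mm, then the turn, a rotation vector about the tool's x, y, z in rad. A call has 1 to 5 rows; each row is the pose to reach, as a shift and turn from the pose commanded when the call began, along the tool's axes at that moment; what a row does not reach only later rows make up. A row lasts 1/12 s, in which the tool goes at most 41.7 mm and 7.16 degrees, less where a joint would pass 70% of its speed; a pose out of reach is approached as far as the arm can. A call with a gripper value outside its range is refused whole. The fingers move at their own pace and stop on an object; the grip force is fixed at half the most. Time passes only in rows, so rows that repeat a pose let the fingers close. It gives the time, the measured TCP pose, the force, the opening and the grip force at its end, in the units of the state.
- ctrl.get_obs(): the state, without advancing time (a new reading comes with each control period).
- ctrl.camera(name): name is "scene" or "top"; returns the picture (400x640x3 uint8, red, green, blue); there is no depth.
- ctrl.camera_params(name): a dict with "mtx" (3x3 intrinsics, pixels), "world_from_camera" (4x4, takes a point from camera to world coordinates). Camera axes: x right, y down, z forward; pixel columns grow to the right and rows downward; lengths in m; the calibration is good to about 2 mm. A picture is of the moment at which its call begins. camera_params takes no time and is no camera call.
- ctrl.hand_in(): hands the job in; it is judged then, once.
Trained networks look in the newest picture that a camera, given by its name, has taken for a name from the list of things; names that differ only in an ending like _2 or _b are one class to them, and where a whole thing is asked for, a point or a joint stands for the part that bears it (a point fixed in the world has none). Each returns a list of dicts, best first, with "confidence" (0 to 1); they miss things now and then, are a little off and sometimes report something else, mostly with a low value. They report only what shows in the picture. A call takes as long as a camera call.
- ctrl.boxes_of(camera, name): "point" ([column, row] as shares, 0 to 1, of the picture: columns of its width, rows of its height, amid what is visible of it).
The state is a dict: "time_s": time; "q": joint angles; "dq": joint speeds; "joint_efforts": joint torques, N m; "eef_pos": TCP position; "eef_rot": TCP orientation; "wrist_force": force on the tool from outside, world axes, zero at the start; "torque": the same for the moment, N m; "opening": opening from 0.0 (shut) to 1.0 (fully open); "grasp_force": force on a finger pad.
Only numpy, scipy, OpenCV 4.12 (cv2) and the standard library are available. Lean on these libraries where they do the work, as an engineer would, in place of code of your own. Each camera call takes 0.05 s, during which the arm holds its last target. There are 200 camera calls.

### The job

Take the sample tin off the lock hook: grip its upright handle plate, press its crossbar back against the hook's sprung keeper until it is under the gap in the lips, feeling for the gap with light tugs so as not to strain the hook, lift the bar just out and draw the tin forward off the prongs. Then, keeping it upright, set it down gently in the middle of the balance's round pan and let go. Leave everything else on the bench where it is.

Things in the scene. Friction and masses are not known exactly. Their poses are not given: they have to be found in the camera images.
- stand: Lock hook: grey stand fixed to the bench. Origin on the bench under where the tin's crossbar rests; +x = way the keeper is pressed open (roughly away from the robot), y along the crossbar, z up. Base x -45 to 105, 110 wide (y), 12 mm high; post at x 74 to 96. Nothing of it is higher than 166 mm. Pulling the tin up against it with over 25 N strains it, as does over 60 N between them in any way.
- bar_rest (a point): Point on the stand (x 0, z 154 mm, same axes) where the middle of the hanging crossbar rests, with 1.5 mm play each way in x. Under it two level steel prongs along x, at y = +-22 mm, 6 mm wide, tops at z 150; in front their upturned noses, x -12 to -5.5, up to z 160 mm. With its lips the hook reaches forward to x -36 mm or less; its overhanging parts are all above z 134 mm.
- lips (a point): Point on the stand (x 19, z 161 mm, same axes) level with the undersides of the flat lips (11 wide, 5 mm thick) over both prongs: front lip, a gap 12 mm long in x, rear lip. The bar comes out only up the gap; elsewhere it rises 3 mm and meets a lip. The lips slide and are clamped with the gap's centre within 10 mm of this point in x: where is not measured; see it or feel for it.
- keeper (a joint): Travel in m of the sprung keeper along the stand's +x: 0 = closed, 0.034 = pressed fully back. The spring pushes back with 2 N when closed and 0.10 N more per mm. It springs shut by itself once the crossbar has been lifted above it.
- keeper_face (a point): Centre of the front face of the keeper, a steel plate 30 mm wide (y) and 10 mm high on a sprung rod between the prongs, behind the crossbar; moves with it. Closed, it is at stand x +5.5, z 151 mm. Same axes as the stand.
- tin_grip (a point): Grasp point on the hanging tin's upright handle plate, on the tin's axis, 18 mm below the plate's top, 164 mm above the tin's underside, at z 198 mm as it hangs. Axes: x across the plate, y along the crossbar, z up; parallel to the stand's. Plate 10 thick (x), 26 wide (y), from 124 to 182 mm above the underside. Tin: closed dented aluminium, 72 across, 55 mm high, 0.21 to 0.42 kg.
- crossbar (a point): Middle of the tin's steel crossbar: 8 (x) x 76 (y) x 8 mm, 120 mm above the tin's underside, 44 mm under tin_grip. Straps at y = +-36.5 mm run from its ends down to the tin, which hangs below the prongs: once the bar is out of the gap (16 mm up) the tin can rise to 45 mm in all before its lid meets the hook from below, so draw it 80 mm or more to the stand's -x before lifting on.
- pan (a point): Centre of the top face of the balance's steel pan: a disc 120 mm across, 54 mm above the bench, level, resting on a stiff weighing spring (3 N per mm, 5 mm travel). More than 25 N between tin and balance counts as banging it down. The balance is a grey box 170 (x) x 150 (y) x 42 mm, fixed, its middle 10 mm to -x of this point.
- hammer: Rusty iron rock hammer lying on the bench, 230 mm long along its x, head at +x. Bystander; leave alone.
- quartz_a: Pink quartz crystal, about 60 x 30 x 27 mm. Bystander; leave alone.
- quartz_b: Smaller pink quartz crystal, about 51 x 26 x 23 mm. Bystander; leave alone.
- holder: Green plastic grain-size card holder, 60 x 100 x 84 mm high. Bystander; leave alone.
- spare_tin: Low sample tin without a handle, 78 mm across, 48 mm high. Bystander; leave alone.
- brush: Dusting brush lying along its x, 180 mm long. Bystander; leave alone.

How it is judged:
By the outcome, as a careful person would: the job done as asked, in the order asked, and still so for the second after the job is handed in, with the robot touching nothing.
It also fails if it takes over 72 s, if anything falls off the work surface, if the arm or the gripper's body presses on something with over 40 N, if the wrist force passes 120 N, or if a joint passes its speed limit or range.

## Working session

There is one attempt and no reset: what is moved stays moved. The work goes in short steps, Python scripts to look and compute and a shell command to move; the robot and the scene stay as the last step left them, time stands still between calls to the robot, and variables do not carry over. Pictures are saved under pics/ and viewed, at most 10 in all, crops included, and the job is handed in when it is done.

```bash
ls; mkdir -p pics; cat > h.py <<'E'
from bench import ctrl
import numpy as np, cv2
from scipy.spatial.transform import Rotation as R
def ray(cam,px):
    p=ctrl.camera_params(cam);M=np.array(p["mtx"]);T=np.array(p["world_from_camera"])
    d=T[:3,:3]@np.linalg.solve(M,[px[0],px[1],1.]);return T[:3,3],d
def onz(cam,px,z):
    o,d=ray(cam,px);return o+d*(z-o[2])/d[2]
def proj(cam,X):
    p=ctrl.camera_params(cam);M=np.array(p["mtx"]);T=np.linalg.inv(np.array(p["world_from_camera"]))
    c=T[:3,:3]@np.array(X)+T[:3,3];u=M@c;return u[:2]/u[2]
def tri(a,pa,b,pb):
    o1,d1=ray(a,pa);o2,d2=ray(b,pb);s=np.linalg.lstsq(np.c_[d1,-d2],o2-o1,rcond=None)[0]
    x1=o1+s[0]*d1;x2=o2+s[1]*d2;return (x1+x2)/2,np.linalg.norm(x1-x2)
def rot(o): q=o["eef_rot"];return R.from_quat([q[1],q[2],q[3],q[0]])
E
python3 - <<'E'
from h import *
np.set_printoptions(precision=4,suppress=True)
for c in("scene","top"):
    cv2.imwrite(f"pics/{c}0.png",ctrl.camera(c)[:,:,::-1])
    print(c,np.array(ctrl.camera_params(c)["world_from_camera"])[:3,3])
det={}
for n in["tin_grip","crossbar","lips","bar_rest","keeper_face","pan","stand","holder","spare_tin","hammer"]:
    for c in("scene","top"):
        r=ctrl.boxes_of(c,n)
        print(n,c,[(np.round(np.array(x["point"])*[640,400],1),round(x["confidence"],2)) for x in r[:2]])
o=ctrl.get_obs();print(o["time_s"],o["eef_pos"],rot(o).as_matrix(),o["opening"])
E
```

```text
pics
scene [1.345  0.6719 0.7614]
top [ 0.5082 -0.0404  1.6466]
tin_grip scene [(array([304.7, 194. ]), 0.63)]
tin_grip top [(array([366. , 216.8]), 0.75)]
crossbar scene [(array([303. , 193.9]), 0.62)]
crossbar top [(array([365.4, 218.6]), 0.77)]
lips scene [(array([290.4, 209.9]), 0.61)]
lips top [(array([365.4, 203.9]), 0.69)]
bar_rest scene [(array([289.9, 213.4]), 0.56)]
bar_rest top [(array([359.7, 201.4]), 0.62)]
keeper_face scene []
keeper_face top [(array([365.8, 183.9]), 0.51)]
pan scene [(array([383. , 257.3]), 0.6)]
pan top [(array([267.4, 202.9]), 0.92)]
stand scene [(array([289.4, 210.9]), 0.92), (array([367.1, 224.5]), 0.44)]
stand top [(array([362.3, 207.8]), 0.86), (array([311.7, 192.1]), 0.25)]
holder scene [(array([258.1, 255.6]), 0.93), (array([367. , 224.5]), 0.45)]
holder top [(array([342.6, 151.7]), 0.85)]
spare_tin scene [(array([315.7, 282.9]), 0.85)]
spare_tin top [(array([289.5, 153.3]), 0.73), (array([360.7, 204.5]), 0.37)]
hammer scene []
hammer top [(array([439.4, 206.9]), 0.92)]
1.1 [0.1527 0.5544 0.4047] [[-0.9641  0.2656 -0.    ]
 [ 0.2656  0.9641 -0.0001]
 [ 0.     -0.0001 -1.    ]] 0.9988721593377106
```

```bash
python3 - <<'E'
import cv2
a=cv2.imread("pics/top0.png");b=cv2.imread("pics/scene0.png")
cv2.imwrite("pics/topc.png",cv2.resize(a[130:280,220:420],None,fx=4,fy=4,interpolation=cv2.INTER_CUBIC))
cv2.imwrite("pics/scc.png",cv2.resize(b[130:330,230:470],None,fx=3,fy=3,interpolation=cv2.INTER_CUBIC))
E
```

```text
(no output)
```

View pics/topc.png

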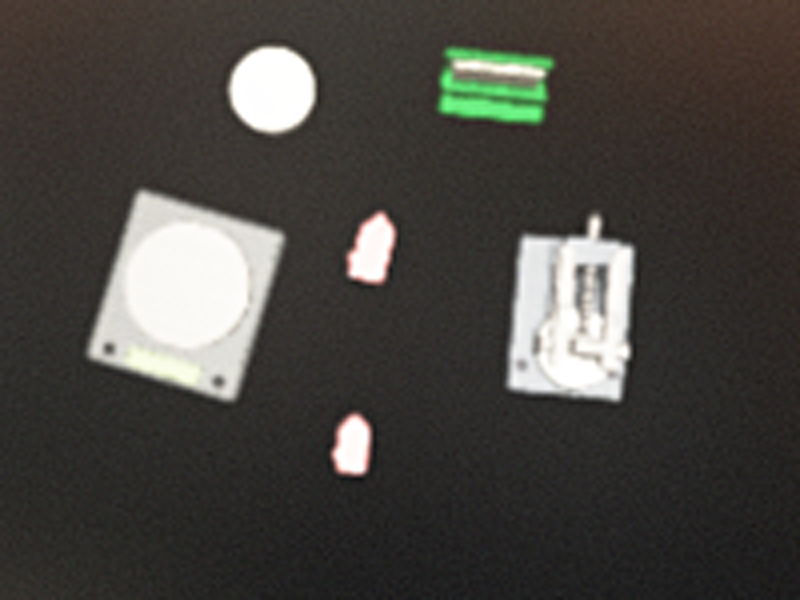

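View pics/scc.png

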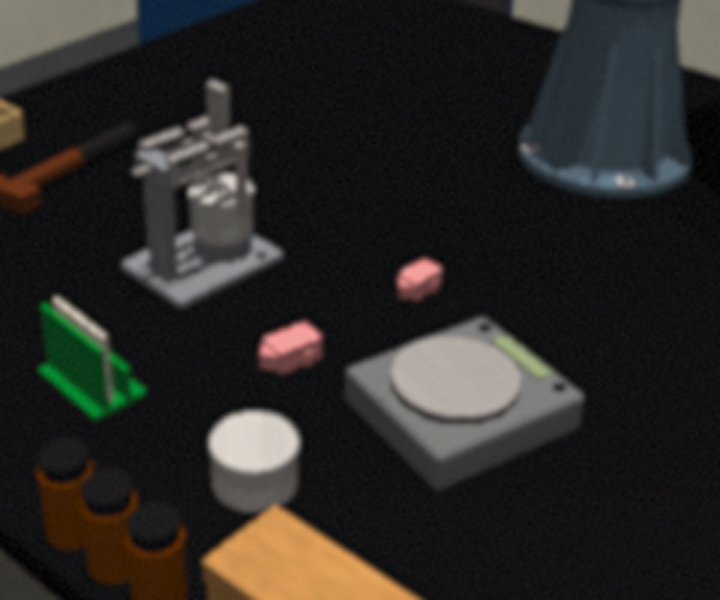

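The top view shows the balance (pan at crop 188,285), the stand base (corners 522,236 / 633,243 / 622,400 / 508,390) and the tin on it. In the scene view the handle plate's top is at crop (218,85). Next I fit the stand pose and check it by overlay.

```bash
cat >> h.py <<'E'
E
python3 - <<'E'
from h import *
np.set_printoptions(precision=4,suppress=True)
c=np.array([[522,236],[633,243],[622,400],[508,390]])/4+[220,130]
W=np.array([onz("top",p,.012) for p in c])
print(W, np.linalg.norm(W[0]-W[1]),np.linalg.norm(W[1]-W[2]))
# model corners in stand frame: far-left, far-right, near-right, near-left
L=np.array([[.105,.055],[.105,-.055],[-.045,-.055],[-.045,.055]])
H=(L-L.mean(0)).T@(W[:,:2]-W[:,:2].mean(0))
th=np.arctan2(H[0,1]-H[1,0],H[0,0]+H[1,1])
Rm=np.array([[np.cos(th),-np.sin(th)],[np.sin(th),np.cos(th)]])
t=W[:,:2].mean(0)-Rm@L.mean(0)
print("th",np.degrees(th),"t",t)
def S(x,y,z): return np.r_[Rm@[x,y]+t,z]
print("pan top",onz("top",[267.4,202.9],.054),"scene",onz("scene",[383,257.3],.054), "crop", onz("top",[220+188/4,130+285/4],.054), onz("scene",[230+456/3,130+377/3],.054))
print("plate top scene",onz("scene",[230+218/3,130+85/3],.216),"pred",S(0,0,.216))
for n in("top","scene"):
    im=cv2.imread(f"pics/{n}0.png")
    u0=(335,175) if n=="top" else(265,145); w=(60,60) if n=="top" else (70,70); k=9 if n=="top" else 8
    if n=="top":
        im=im.astype(float); im=(np.clip((im-120)/135,0,1)**3*255).astype(np.uint8)
    z=cv2.resize(im[u0[1]:u0[1]+w[1],u0[0]:u0[0]+w[0]],None,fx=k,fy=k,interpolation=cv2.INTER_CUBIC)
    for P,col in [((0,.0,.216),(0,0,255)),((0,.038,.158),(0,255,0)),((0,-.038,.158),(0,255,0)),((19,0,0),None),((-.012,.022,.16),(255,0,0)),((-.012,-.022,.16),(255,0,0)),((.019,.022,.166),(255,0,255)),((.019,-.022,.166),(255,0,255)),((-.045,.055,.012),(0,255,255)),((.105,-.055,.012),(0,255,255))]:
        if col is None: continue
        p=(proj(n,S(*P))-u0+.5)*k
        cv2.circle(z,tuple(int(v) for v in p),3,col,1)
    cv2.imwrite(f"pics/{n}z.png",z)
E
```

```text
[[ 0.6237 -0.1508  0.012 ]
 [ 0.6177 -0.2589  0.012 ]
 [ 0.465  -0.2487  0.012 ]
 [ 0.4736 -0.1381  0.012 ]] 0.10827462282814362 0.15311144583224798
th -4.145454562016975 t [ 0.5151 -0.1969]
pan top [0.565  0.1676 0.054 ] scene [0.5767 0.1789 0.054 ] crop [0.5713 0.1692 0.054 ] [0.5726 0.1726 0.054 ]
plate top scene [ 0.5105 -0.1984  0.216 ] pred [ 0.5151 -0.1969  0.216 ]
```

View pics/topz.png

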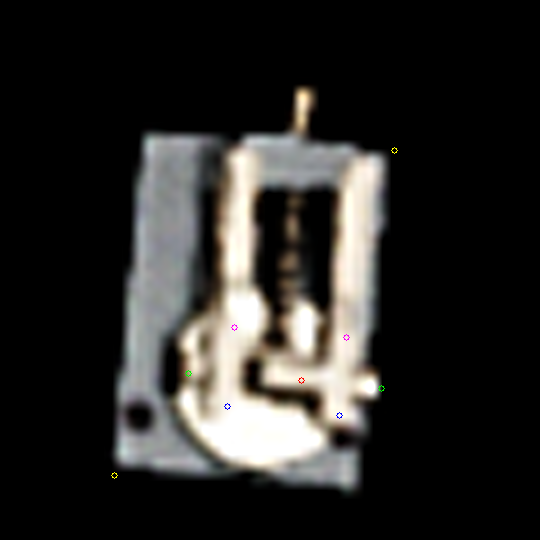

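View pics/scenez.png

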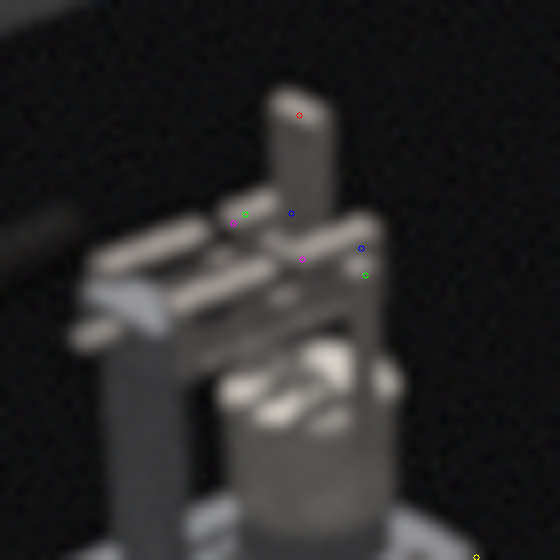

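The overlay agrees to about 1 px. In the scene crop the gap sits at about (281,257) on the near lip and (216,222) on the far lip, behind nominal.

```bash
python3 - <<'E'
from h import *
np.set_printoptions(precision=4,suppress=True)
f=lambda p:np.array(p)/9+[334.5,174.5]
g=lambda p:np.array(p)/8+[264.5,144.5]
th=np.radians(-4.1);Rm=np.array([[np.cos(th),-np.sin(th)],[np.sin(th),np.cos(th)]])
W=np.array([onz("top",f(p),.012)[:2] for p in[(147,135),(385,152),(357,490),(117,465)]])
print("edge angles",[np.degrees(np.arctan2(*(W[a]-W[b])[::-1])) for a,b in((0,3),(1,2),(3,2),(0,1))])
t=W.mean(0)-Rm@[.03,0];print("t base",t)
pt=onz("scene",g((302,107)),.216);print("plate scene",pt)
print("bar ends top",onz("top",f((182,375)),.158),onz("top",f((381,387)),.158))
for n,p in dict(nr=(272,263),nf=(290,250),fr=(208,228),ff=(225,215),front=(377,222)).items():
    w=onz("scene",g(p),.166);print(n,"rel base",Rm.T@(w[:2]-t),"rel plate",Rm.T@(w[:2]-pt[:2]))
o=ctrl.get_obs();r=rot(o)
for yaw in(-4,):
    Rt=np.c_[[0,0,0],[0,0,0],[0,0,-1.]];y=np.r_[np.cos(np.radians(yaw)),np.sin(np.radians(yaw)),0];Rt[:,1]=y;Rt[:,0]=np.cross(y,[0,0,-1])
    tgt=np.array([.514,-.197,.43]);print("shift",r.inv().apply(tgt-o["eef_pos"])*1000,"turn",(r.inv()*R.from_matrix(Rt)).as_rotvec())
E
```

```text
edge angles [np.float64(-4.843322565651546), np.float64(-4.537472989079121), np.float64(84.60098842093839), np.float64(86.39014478791688)]
t base [ 0.5163 -0.1955]
plate scene [ 0.5089 -0.2019  0.216 ]
bar ends top [ 0.517  -0.1564  0.158 ] [ 0.513  -0.2347  0.158 ]
nr rel base [0.0291 0.0145] rel plate [0.036  0.0214]
nf rel base [0.0164 0.0107] rel plate [0.0233 0.0176]
fr rel base [ 0.0279 -0.0276] rel plate [ 0.0348 -0.0207]
ff rel base [ 0.0153 -0.0322] rel plate [ 0.0221 -0.0253]
front rel base [-0.0259  0.0158] rel plate [-0.0191  0.0227]
shift [-547.8852 -628.4205  -25.3009] turn [-0.0001  0.      1.3718]
```

```bash

python3 -m pendant '[[[1,-27,-31,-5,0,0,0],[1,-54,-62,-10,0,0,0],[1,-81,-93,-15,0,0,0],[1,-108,-124,-20,0,0,0],[1,-135,-155,-25,0,0,0]]]'
python3 -m pendant '[[[1,-27,-31,0,0,0,0],[1,-54,-62,0,0,0,0],[1,-81,-93,0,0,0,0],[1,-108,-124,0,0,0,0],[1,-135,-155,0,0,0,0]]]'
python3 -m pendant '[[[1,-27,-31,0,0,0,0],[1,-54,-62,0,0,0,0],[1,-81,-93,0,0,0,0],[1,-108,-124,0,0,0,0],[1,-135,-155,0,0,0,0]]]'
python3 -m pendant '[[[1,-27,-31,0,0,0,0],[1,-54,-62,0,0,0,0],[1,-81,-93,0,0,0,0],[1,-108,-124,0,0,0,0],[1,-135,-155,0,0,0,0]]]'
python3 -m pendant '[[[1,0,0,0,0,0,0.09],[1,0,0,0,0,0,0.18],[1,0,0,0,0,0,0.27],[1,0,0,0,0,0,0.36],[1,0,0,0,0,0,0.45]]]'
python3 -m pendant '[[[1,0,0,0,0,0,0.09],[1,0,0,0,0,0,0.18],[1,0,0,0,0,0,0.27],[1,0,0,0,0,0,0.36],[1,0,0,0,0,0,0.45]]]'
python3 -m pendant '[[[1,0,0,0,0,0,0.1],[1,0,0,0,0,0,0.2],[1,0,0,0,0,0,0.3],[1,0,0,0,0,0,0.4],[1,0,0,0,0,0,0.47]]]'
cat > st.py <<'E'
from h import *
import sys
np.set_printoptions(precision=4,suppress=True)
o=ctrl.get_obs();r=rot(o);m=r.as_matrix()
print(o["time_s"],o["eef_pos"],"yaw_y",np.degrees(np.arctan2(m[1,1],m[0,1])),"tilt",np.degrees(np.arccos(-m[2,2])),"F",o["wrist_force"],o["opening"],o["grasp_force"])
if len(sys.argv)>3: print("shift mm",r.inv().apply(np.array([float(v) for v in sys.argv[1:4]])-o["eef_pos"])*1000)
E
python3 st.py .515 -.196 .42
```

```text
time_s: 1.52
eef_pos: [0.2418, 0.3675, 0.4299]
eef_rot: [0.0, 0.133, 0.991, 0.0]
wrist_force: [1.5, 1.1, 0.4]
opening: 0.999
grasp_force: 0.0
time_s: 1.93
eef_pos: [0.3308, 0.182, 0.4301]
eef_rot: [0.001, 0.134, 0.991, 0.0]
wrist_force: [0.5, -0.3, 0.5]
opening: 0.995
grasp_force: 0.0
time_s: 2.35
eef_pos: [0.4199, -0.0037, 0.4301]
eef_rot: [0.001, 0.134, 0.991, -0.0]
wrist_force: [0.6, 0.5, 0.3]
opening: 1.0
grasp_force: 0.0
time_s: 2.77
eef_pos: [0.5091, -0.1889, 0.4297]
eef_rot: [0.0, 0.134, 0.991, -0.0]
wrist_force: [1.1, 0.1, -0.4]
opening: 0.999
grasp_force: 0.0
time_s: 3.18
eef_pos: [0.5087, -0.187, 0.4296]
eef_rot: [-0.0, 0.354, 0.935, 0.0]
wrist_force: [0.6, -0.3, -0.4]
opening: 0.995
grasp_force: 0.0
time_s: 3.6
eef_pos: [0.5086, -0.1868, 0.4297]
eef_rot: [0.0, 0.554, 0.833, 0.0]
wrist_force: [-0.3, 0.3, 1.0]
opening: 1.001
grasp_force: 0.0
time_s: 4.02
eef_pos: [0.5086, -0.1868, 0.4297]
eef_rot: [0.0, 0.732, 0.681, 0.0]
wrist_force: [-0.2, -0.4, -0.4]
opening: 0.999
grasp_force: 0.0
4.0167 [ 0.5086 -0.1868  0.4297] yaw_y -4.18872623665063 tilt 0.0010676650242221193 F [-0.2389 -0.408  -0.4413] 0.998555595613099 0.0
shift mm [-8.7435  7.0251  9.6976]
```

```bash

python3 -m pendant '[[[1,-9,8,0,0,0,0],[1,-9,8,30,0,0,0],[1,-9,8,55,0,0,0],[1,-9,8,70,0,0,0],[1,-9,8,76,0,0,0]]]'
python3 -m pendant '[[[0.4,0,0,0,0,0,0],[0.4,0,0,0,0,0,0],[0.4,0,0,0,0,0,0],[0.4,0,0,0,0,0,0],[0.4,0,0,0,0,0,0]]]'
python3 - <<'E'
from h import *
im=ctrl.camera("scene")[:,:,::-1]
cv2.imwrite("pics/s2.png",cv2.resize(im[110:220,240:360],None,fx=5,fy=5,interpolation=cv2.INTER_CUBIC))
E
python3 st.py
```

```text
time_s: 4.43
eef_pos: [0.5152, -0.1958, 0.3507]
eef_rot: [-0.002, 0.731, 0.683, -0.001]
wrist_force: [0.6, -0.1, 0.1]
opening: 1.003
grasp_force: 0.0
time_s: 4.85
eef_pos: [0.5163, -0.1965, 0.355]
eef_rot: [0.001, 0.731, 0.683, 0.0]
wrist_force: [0.7, 0.7, 0.2]
opening: 0.401
grasp_force: 0.0
4.9 [ 0.5163 -0.1964  0.3547] yaw_y -3.8924146568742755 tilt 0.10076505027574198 F [-0.2166  0.7417 -0.0413] 0.4048442708729113 0.0
```

View pics/s2.png

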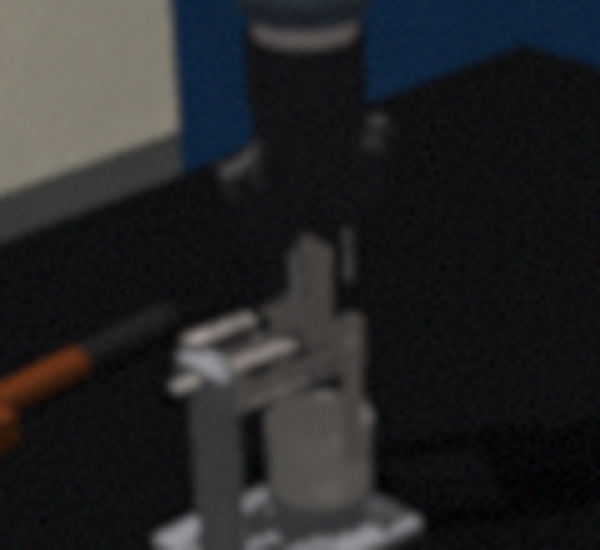

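The plate (crop 290–332, 240–330) is between the fingers. I close stepwise, watching the force.

```bash

python3 -m pendant '[[[0.25,0,0,1,0,0,0],[0.25,0,0,1,0,0,0],[0.25,0,0,1,0,0,0]]]'
python3 -m pendant '[[[0.2,0,0,0,0,0,0],[0.2,0,0,0,0,0,0],[0.2,0,0,0,0,0,0]]]'
python3 -m pendant '[[[0.17,0,0,0,0,0,0],[0.17,0,0,0,0,0,0],[0.17,0,0,0,0,0,0]]]'
```

```text
time_s: 5.15
eef_pos: [0.516, -0.1963, 0.3527]
eef_rot: [0.0, 0.731, 0.683, 0.0]
wrist_force: [-0.1, 0.5, -0.4]
opening: 0.247
grasp_force: 0.0
time_s: 5.4
eef_pos: [0.516, -0.1963, 0.3527]
eef_rot: [-0.0, 0.731, 0.683, -0.0]
wrist_force: [-0.0, 0.2, 0.9]
opening: 0.199
grasp_force: 0.0
time_s: 5.65
eef_pos: [0.516, -0.1963, 0.3527]
eef_rot: [-0.0, 0.731, 0.683, -0.0]
wrist_force: [-0.3, -0.7, -0.5]
opening: 0.173
grasp_force: 0.0
```

```bash

python3 -m pendant '[[[0.14,0,0,0,0,0,0],[0.14,0,0,0,0,0,0],[0.14,0,0,0,0,0,0]]]'
python3 -m pendant '[[[0.12,0,0,0,0,0,0],[0.12,0,0,0,0,0,0],[0.12,0,0,0,0,0,0]]]'
```

```text
time_s: 5.9
eef_pos: [0.516, -0.1963, 0.3527]
eef_rot: [-0.0, 0.731, 0.683, 0.0]
wrist_force: [0.0, 0.2, -0.1]
opening: 0.139
grasp_force: 0.0
time_s: 6.15
eef_pos: [0.5161, -0.1963, 0.3527]
eef_rot: [0.0, 0.731, 0.683, 0.0]
wrist_force: [0.2, 0.4, 0.5]
opening: 0.12
grasp_force: 1.4
```

```bash

python3 -m pendant '[[[0,0,0,0,0,0,0],[0,0,0,0,0,0,0],[0,0,0,0,0,0,0],[0,0,0,0,0,0,0]]]'
python3 -m pendant '[[[0,0,0,-0.5,0,0,0],[0,0,0,-1,0,0,0],[0,0,0,-1,0,0,0],[0,0,0,-1,0,0,0]]]'
python3 st.py
```

```text
time_s: 6.48
eef_pos: [0.5161, -0.1963, 0.3528]
eef_rot: [0.0, 0.731, 0.683, 0.0]
wrist_force: [1.5, 0.5, 0.7]
opening: 0.113
grasp_force: 58.5
time_s: 6.82
eef_pos: [0.5157, -0.1962, 0.3531]
eef_rot: [-0.001, 0.731, 0.683, -0.0]
wrist_force: [-0.2, 0.3, -3.8]
opening: 0.107
grasp_force: 58.3
6.8167 [ 0.5157 -0.1962  0.3531] yaw_y -3.900032099567643 tilt 0.08528836831446356 F [-0.1633  0.3003 -3.7667] 0.10721612114303565 58.2591050863266
```

```bash

python3 -m pendant '[[[0,0,3,0,0,0,0],[0,0,6,0,0,0,0],[0,0,9,0,0,0,0],[0,0,12,0,0,0,0],[0,0,12,0,0,0,0]]]'
python3 -m pendant '[[[0,0,3,0,0,0,0],[0,0,6,0,0,0,0],[0,0,9,0,0,0,0],[0,0,9,0,0,0,0],[0,0,9,0,0,0,0]]]'
python3 st.py
```

```text
time_s: 7.23
eef_pos: [0.5282, -0.1971, 0.3533]
eef_rot: [-0.0, 0.731, 0.683, -0.0]
wrist_force: [-2.7, -1.3, -3.3]
opening: 0.106
grasp_force: 58.3
time_s: 7.65
eef_pos: [0.5371, -0.1977, 0.3535]
eef_rot: [-0.0, 0.731, 0.683, -0.0]
wrist_force: [-3.9, -0.0, -4.9]
opening: 0.11
grasp_force: 58.3
7.65 [ 0.5371 -0.1977  0.3535] yaw_y -3.888858001752368 tilt 0.02452009025046328 F [-3.8556 -0.0319 -4.8689] 0.11033183092700088 58.31039786338806
```

```bash

python3 -m pendant '[[[0,0,0,-1,0,0,0],[0,0,0,-2,0,0,0],[0,0,0,-3,0,0,0],[0,0,0,-3,0,0,0]]]'
```

```text
time_s: 7.98
eef_pos: [0.5368, -0.1976, 0.356]
eef_rot: [-0.0, 0.731, 0.683, 0.0]
wrist_force: [-1.7, -1.0, -10.8]
opening: 0.108
grasp_force: 59.1
```

```bash

python3 -m pendant '[[[0,0,0,2,0,0,0],[0,0,1.5,2,0,0,0],[0,0,3,2,0,0,0],[0,0,3,2,0,0,0]]]'
python3 -m pendant '[[[0,0,0,-1,0,0,0],[0,0,0,-2,0,0,0],[0,0,0,-2,0,0,0],[0,0,0,-2,0,0,0]]]'
```

```text
time_s: 8.32
eef_pos: [0.5402, -0.198, 0.3549]
eef_rot: [0.0, 0.731, 0.683, 0.0]
wrist_force: [-4.4, 0.5, -4.7]
opening: 0.112
grasp_force: 59.8
time_s: 8.65
eef_pos: [0.5399, -0.1979, 0.356]
eef_rot: [-0.0, 0.731, 0.683, 0.0]
wrist_force: [-1.3, -0.4, -12.9]
opening: 0.105
grasp_force: 59.0
```

```bash

python3 -m pendant '[[[0,0,0,2,0,0,0],[0,0,1.5,2,0,0,0],[0,0,2.5,2,0,0,0],[0,0,2.5,2,0,0,0]]]'
python3 -m pendant '[[[0,0,0,-1,0,0,0],[0,0,0,-2,0,0,0],[0,0,0,-2,0,0,0],[0,0,0,-2,0,0,0]]]'
```

```text
time_s: 8.98
eef_pos: [0.5426, -0.1982, 0.3551]
eef_rot: [0.0, 0.731, 0.683, -0.0]
wrist_force: [-3.7, 0.8, -4.6]
opening: 0.11
grasp_force: 59.9
time_s: 9.32
eef_pos: [0.5424, -0.198, 0.3564]
eef_rot: [-0.0, 0.731, 0.683, 0.0]
wrist_force: [-2.7, 0.9, -9.3]
opening: 0.115
grasp_force: 59.4
```

```bash

python3 -m pendant '[[[0,0,0,2,0,0,0],[0,0,1.5,2,0,0,0],[0,0,2.5,2,0,0,0],[0,0,2.5,2,0,0,0]]]'
python3 -m pendant '[[[0,0,0,-1,0,0,0],[0,0,0,-2,0,0,0],[0,0,0,-2,0,0,0],[0,0,0,-2,0,0,0]]]'
```

```text
time_s: 9.65
eef_pos: [0.5451, -0.1984, 0.355]
eef_rot: [0.0, 0.731, 0.683, -0.0]
wrist_force: [-4.3, -1.2, -4.6]
opening: 0.107
grasp_force: 60.0
time_s: 9.98
eef_pos: [0.545, -0.1982, 0.3569]
eef_rot: [0.0, 0.731, 0.683, 0.0]
wrist_force: [-4.4, 1.0, -3.3]
opening: 0.11
grasp_force: 60.0
```

```bash

python3 -m pendant '[[[0,0,0.7,0,0,0,0],[0,0,0.7,-1.5,0,0,0],[0,0,0.7,-3,0,0,0],[0,0,0.7,-3,0,0,0]]]'
```

```text
time_s: 10.32
eef_pos: [0.5461, -0.1984, 0.3605]
eef_rot: [0.001, 0.731, 0.683, 0.001]
wrist_force: [-2.7, 0.0, -3.1]
opening: 0.111
grasp_force: 60.3
```

```bash

python3 -m pendant '[[[0,0,0,-3,0,0,0],[0,0,0,-6,0,0,0],[0,0,0,-9,0,0,0],[0,0,0,-12,0,0,0],[0,0,0,-12,0,0,0]]]'
```

```text
time_s: 10.73
eef_pos: [0.5461, -0.1985, 0.3731]
eef_rot: [0.001, 0.731, 0.683, 0.0]
wrist_force: [0.1, -0.9, -3.4]
opening: 0.114
grasp_force: 60.2
```

```bash

python3 -m pendant '[[[0,0,-6,0,0,0,0],[0,0,-16,0,0,0,0],[0,0,-28,0,0,0,0],[0,0,-40,0,0,0,0],[0,0,-40,0,0,0,0]]]'
python3 -m pendant '[[[0,0,-15,0,0,0,0],[0,0,-35,0,0,0,0],[0,0,-60,0,0,0,0],[0,0,-80,0,0,0,0],[0,0,-90,0,0,0,0]]]'
python3 -m pendant '[[[0,0,0,0,0,0,0],[0,0,0,0,0,0,0],[0,0,0,-10,0,0,0],[0,0,0,-25,0,0,0],[0,0,0,-45,0,0,0]]]'
python3 st.py .571 .171 .42
python3 - <<'E'
from h import *
for X in np.linspace(0,1,3): pass
print([ (n,onz("top",p,.03)) for n,p in dict(qa=(313,192),qb=(308,241)).items()])
E
```

```text
time_s: 11.15
eef_pos: [0.5035, -0.1951, 0.371]
eef_rot: [-0.001, 0.731, 0.683, -0.001]
wrist_force: [0.6, -0.2, -3.9]
opening: 0.106
grasp_force: 60.2
time_s: 11.57
eef_pos: [0.4141, -0.189, 0.3712]
eef_rot: [-0.001, 0.731, 0.682, -0.0]
wrist_force: [1.0, 0.8, -3.9]
opening: 0.106
grasp_force: 60.2
time_s: 11.98
eef_pos: [0.4165, -0.1894, 0.4168]
eef_rot: [-0.001, 0.731, 0.683, -0.0]
wrist_force: [0.5, -0.8, -3.3]
opening: 0.113
grasp_force: 60.2
11.9833 [ 0.4165 -0.1894  0.4168] yaw_y -3.877540083638957 tilt 0.1207080258952305 F [ 0.5163 -0.8118 -3.3432] 0.1128171973172764 60.19473195075989
shift mm [370.06   129.7719  -2.8594]
[('qa', array([ 0.60954701, -0.00497036,  0.03      ])), ('qb', array([0.42078363, 0.01240941, 0.03      ]))]
```

```bash

python3 -m pendant '[[[0,15,0,0,0,0,0],[0,40,0,0,0,0,0],[0,70,0,0,0,0,0],[0,100,0,0,0,0,0],[0,130,10,0,0,0,0]]]'
python3 -m pendant '[[[0,30,12,0,0,0,0],[0,60,24,0,0,0,0],[0,90,36,0,0,0,0],[0,120,48,0,0,0,0],[0,150,60,0,0,0,0]]]'
python3 -m pendant '[[[0,25,15,0,0,0,0],[0,50,30,0,0,0,0],[0,70,45,0,0,0,0],[0,80,55,0,0,0,0],[0,85,58,0,0,0,0]]]'
python3 -m pendant '[[[0,0,0,0,0,0,0],[0,0,0,0,0,0,0]]]'
python3 - <<'E'
from h import *
for c,(u,v,w,h) in dict(scene=(330,160,120,150),top=(225,160,120,80)).items():
    cv2.imwrite(f"pics/{c}3.png",ctrl.camera(c)[:,:,::-1])
a=cv2.imread("pics/scene3.png")[170:320,320:440];b=cv2.imread("pics/top3.png")[160:260,225:305]
cv2.imwrite("pics/c3.png",np.hstack([cv2.resize(a,(400,500)),cv2.resize(b,(400,500))]))
# pan centre from initial pictures: centroid of disc outline
t=cv2.imread("pics/top0.png");m=(t.min(2)>225).astype(np.uint8);m[:, :240]=0;m[:,:245]=0;m[:,295:]=0;m[:180]=0;m[230:]=0
n,l,s,ce=cv2.connectedComponentsWithStats(m);k=1+np.argmax(s[1:,4]);print(s[k],ce[k],onz("top",ce[k],.054))
E
python3 st.py .571 .171 .42
```

```text
time_s: 12.4
eef_pos: [0.4348, -0.0591, 0.4176]
eef_rot: [0.0, 0.731, 0.682, 0.0]
wrist_force: [0.2, -1.0, -4.0]
opening: 0.11
grasp_force: 60.2
time_s: 12.82
eef_pos: [0.5062, 0.0873, 0.4176]
eef_rot: [0.0, 0.73, 0.683, 0.001]
wrist_force: [0.3, -1.0, -3.3]
opening: 0.11
grasp_force: 60.2
time_s: 13.23
eef_pos: [0.5703, 0.1682, 0.417]
eef_rot: [0.0, 0.73, 0.683, 0.001]
wrist_force: [-0.3, -0.1, -3.7]
opening: 0.111
grasp_force: 60.2
time_s: 13.4
eef_pos: [0.5685, 0.166, 0.4165]
eef_rot: [-0.0, 0.731, 0.683, -0.0]
wrist_force: [-1.1, -1.0, -3.3]
opening: 0.11
grasp_force: 60.2
[251 185  31  32 775] [266.1083871  200.67354839] [0.57344883 0.17263724 0.054     ]
13.5 [0.5681 0.1654 0.4167] yaw_y -3.927967674380821 tilt 0.035494072536378214 F [ 0.4913 -0.1828 -2.9453] 0.11063728638187734 60.237300395965576
shift mm [ 5.7702  2.4692 -3.3   ]
```

View pics/c3.png

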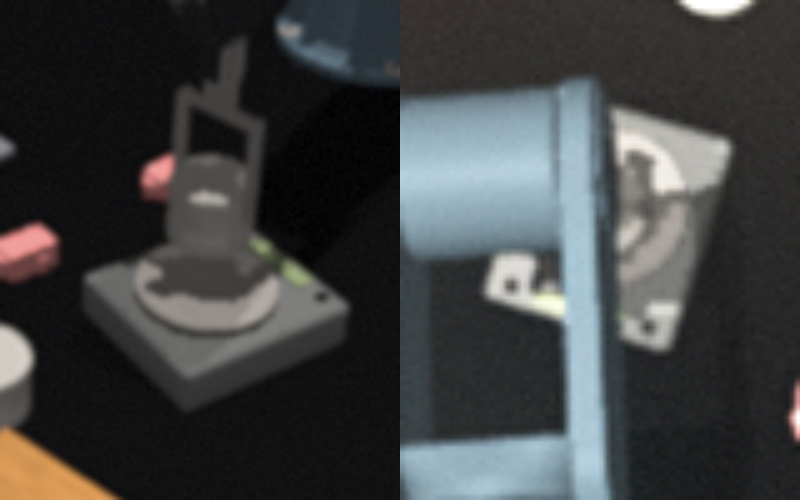

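```bash

python3 -m pendant '[[[0,6,4,0,0,0,0],[0,6,4,10,0,0,0],[0,6,4,22,0,0,0],[0,6,4,31,0,0,0],[0,6,4,37,0,0,0]]]'
python3 -m pendant '[[[0,0,0,1,0,0,0],[0,0,0,2,0,0,0],[0,0,0,3,0,0,0],[0,0,0,3,0,0,0]]]'
python3 st.py .5725 .172 .373
```

```text
time_s: 13.92
eef_pos: [0.5721, 0.1714, 0.377]
eef_rot: [-0.001, 0.731, 0.683, -0.001]
wrist_force: [-0.2, 0.1, -3.6]
opening: 0.11
grasp_force: 60.2
time_s: 14.25
eef_pos: [0.573, 0.1717, 0.377]
eef_rot: [0.0, 0.731, 0.683, 0.0]
wrist_force: [0.5, 0.5, -3.7]
opening: 0.112
grasp_force: 60.2
14.25 [0.573  0.1717 0.377 ] yaw_y -3.898973705456986 tilt 0.035572461766117516 F [ 0.5495  0.5352 -3.6696] 0.11171124102396723 60.18673539161682
shift mm [ 0.2912 -0.5229  3.962 ]
```

```bash

python3 -m pendant '[[[0,0,0,1,0,0,0],[0,0,0,2,0,0,0],[0,0,0,3,0,0,0],[0,0,0,3,0,0,0]]]'
python3 -m pendant '[[[0,0,0,0.7,0,0,0],[0,0,0,1.3,0,0,0],[0,0,0,1.3,0,0,0]]]'
```

```text
time_s: 14.58
eef_pos: [0.5728, 0.1717, 0.3736]
eef_rot: [-0.0, 0.731, 0.683, -0.0]
wrist_force: [-0.7, 0.0, -2.6]
opening: 0.106
grasp_force: 60.2
time_s: 14.83
eef_pos: [0.5729, 0.1717, 0.3724]
eef_rot: [0.0, 0.731, 0.683, 0.0]
wrist_force: [0.1, -0.1, -3.1]
opening: 0.108
grasp_force: 60.3
```

```bash

python3 -m pendant '[[[0,0,0,0.5,0,0,0],[0,0,0,1,0,0,0],[0,0,0,1,0,0,0],[0,0,0,1,0,0,0]]]'
python3 st.py
```

```text
time_s: 15.17
eef_pos: [0.5729, 0.1717, 0.3717]
eef_rot: [0.0, 0.731, 0.683, 0.0]
wrist_force: [-0.8, -0.4, -1.4]
opening: 0.113
grasp_force: 60.6
15.1667 [0.5729 0.1717 0.3717] yaw_y -3.8966788022420444 tilt 0.028257517709817194 F [-0.8321 -0.3591 -1.4227] 0.11267897275452464 60.645049810409546
```

```bash

python3 -m pendant '[[[0,0,0,0.6,0,0,0],[0,0,0,0.6,0,0,0],[0,0,0,0.6,0,0,0]]]'
python3 -m pendant '[[[0.13,0,0,0,0,0,0],[0.16,0,0,0,0,0,0],[0.22,0,0,0,0,0,0],[0.4,0,0,0,0,0,0],[0.5,0,0,0,0,0,0]]]'
python3 -m pendant '[[[0.5,0,0,0,0,0,0],[0.5,0,0,0,0,0,0],[0.5,0,0,0,0,0,0]]]'
python3 st.py
```

```text
time_s: 15.42
eef_pos: [0.5729, 0.1717, 0.3712]
eef_rot: [0.0, 0.731, 0.683, 0.0]
wrist_force: [-0.5, -1.4, -0.0]
opening: 0.107
grasp_force: 60.9
time_s: 15.83
eef_pos: [0.5729, 0.1717, 0.3708]
eef_rot: [0.0, 0.731, 0.683, 0.0]
wrist_force: [-0.1, 0.7, -0.1]
opening: 0.488
grasp_force: 0.0
time_s: 16.08
eef_pos: [0.5729, 0.1717, 0.3708]
eef_rot: [0.0, 0.731, 0.683, 0.0]
wrist_force: [-0.2, 0.4, -0.9]
opening: 0.5
grasp_force: 0.0
16.0833 [0.5729 0.1717 0.3708] yaw_y -3.898209892361537 tilt 0.0019351037255023536 F [-0.1568  0.3675 -0.8626] 0.500080383783568 0.0
```

Released; now I lift straight up, back the arm off to the side of the top camera's view, and look.

```bash

python3 -m pendant '[[[0.5,0,0,-5,0,0,0],[0.5,0,0,-15,0,0,0],[0.5,0,0,-35,0,0,0],[0.5,0,0,-60,0,0,0],[0.5,0,0,-85,0,0,0]]]'
python3 -m pendant '[[[0.5,20,-20,-10,0,0,0],[0.5,40,-50,-10,0,0,0],[0.5,60,-80,-10,0,0,0],[0.5,80,-110,-10,0,0,0],[0.5,100,-130,-10,0,0,0]]]'
python3 -m pendant '[[[0.5,0,0,0,0,0,0],[0.5,0,0,0,0,0,0],[0.5,0,0,0,0,0,0],[0.5,0,0,0,0,0,0],[0.5,0,0,0,0,0,0]]]'
python3 - <<'E'
from h import *
for c in("scene","top"): cv2.imwrite(f"pics/{c}4.png",ctrl.camera(c)[:,:,::-1])
a=cv2.imread("pics/scene4.png")[130:330,230:470];b=cv2.imread("pics/top4.png")[130:270,225:393]
cv2.imwrite("pics/c4.png",np.hstack([cv2.resize(a,(400,333)),cv2.resize(b,(400,333))]))
print([(x["point"],x["confidence"]) for x in ctrl.boxes_of("scene","tin_grip")])
E
```

```text
time_s: 16.5
eef_pos: [0.5727, 0.1717, 0.4573]
eef_rot: [-0.0, 0.731, 0.683, -0.0]
wrist_force: [-0.0, 0.1, 1.1]
opening: 0.502
grasp_force: 0.0
time_s: 16.92
eef_pos: [0.4477, 0.2811, 0.4672]
eef_rot: [0.0, 0.731, 0.683, 0.001]
wrist_force: [0.1, 0.4, -0.6]
opening: 0.498
grasp_force: 0.0
time_s: 17.33
eef_pos: [0.4508, 0.2795, 0.4659]
eef_rot: [0.0, 0.731, 0.682, -0.0]
wrist_force: [0.2, 0.2, 0.4]
opening: 0.499
grasp_force: 0.0
[]
```

View pics/c4.png

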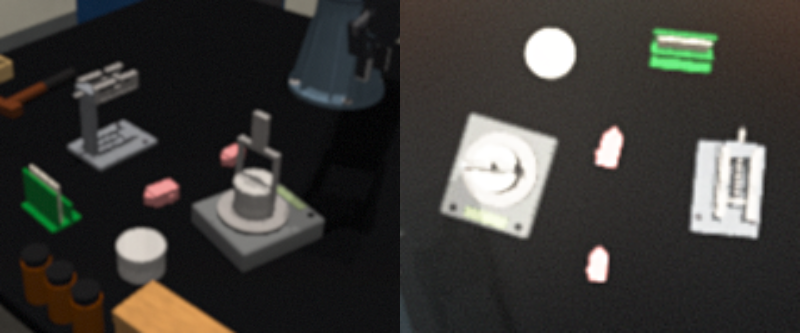

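The tin stands upright in the middle of the pan (scene crop 255,200), everything else is unmoved, and the hook is empty with the arm clear.

```bash
python3 -c "
from bench import ctrl
print(ctrl.hand_in())"
```

```text
the job is handed in; nothing more can be done
None
```

The tin is off the lock hook and standing upright in the middle of the balance pan, released; the last pictures show everything else still in place, and the job was handed in at about 17.5 s of the 72 s allowed.

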